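# Lock the rotary table with its slotted disc and bar

### The job

Lock the dividing table on the bench: with the fingertips, push the slotted steel disc round by its yellow finger notch until its narrow slot faces the locking bar, then push the blue bar from its yellow back end fully home into the slot. It is all done by pushing, with nothing gripped or lifted, and the loose things lying about stay where they are.

Things in the scene. Friction and masses are not known exactly. Their poses are not given: they have to be found in the camera images.
- disc (a joint): Turn of the slotted disc about its upright axle, rad; positive anticlockwise from above; 0 = narrow slot exactly facing the bar. Stops at -0.6 and 2.2, none at 0; starts at 0.6 to 1.7, so it is to be turned clockwise. Stays where left; about 0.25 N m turns it (4 N at the notch). Within 0.04 rad of 0 the bar enters easily (3 mm play each side, tapered tip).
- bar (a joint): Travel of the locking bar, m: 0 = drawn back, 0.038 = fully home at its stop, the tongue 31 mm inside the disc's slot. Needs about 5 N and stays where it is left. With the slot out of line the tongue strikes the disc's rim at about 0.007.
- disc_center (a point): On the disc's axis, level with its flat top, 44 mm above the bench. Disc: bare steel, 190 mm across, 28 mm thick (its underside 16 mm above the bench), with a dark cap 52 mm across and 5 mm high in the middle. The axes here turn with the disc: +y from centre to finger notch, -y to narrow slot, z up.
- disc_notch (a point): Middle of the wide finger notch, 70 mm from the disc's axis, level with the disc's top (44 mm up). The notch is 56 mm wide with parallel sides edged in yellow, runs from 38 mm to 95 mm off the axis, open at the top and rim, with a yellow floor 19 mm above the bench (25 mm deep). A fingertip let down here pushes a side of it to turn the disc.
- disc_slot (a point): Mouth of the narrow locking slot at the disc's rim, level with its top, opposite the finger notch. 26 mm wide, 37 mm deep from the rim, right through the disc's thickness; a red line on the disc's top leads to it.
- bar_back (a point): Centre of the yellow back face of the locking bar, the face to push, 29 mm above the bench. Bar: blue carriage 100 mm wide, 101 mm long, its top 44 and underside 14 mm above the bench. The y axis here is the way it is pushed, towards the disc's axis; z up. Behind the face (-y) the bench is free.
- bar_tip (a point): Tip of the bar's steel tongue, 30 mm above the bench; tongue 20 mm wide, 16 mm high, tapered over the last 8 mm to 12 mm wide. At the start it lies in the hood's mouth, 7 mm from the disc's rim.
- lock_base: Grey base fixed to the bench, origin at bench level. Its y axis is the way the bar slides; the disc's axis is at y = +100 mm. 12 mm high: round, 206 mm across, under the disc, and 136 mm wide under the bar, ending at y = -130 mm (12 mm ahead of the drawn-back back face). The hood over the bar (130 mm wide, 55 mm high) spans y = -55 to -3 mm.
- post_foot (a point): Foot of the tall blue frame post at the right front corner of the bench, within about 5 cm to the sides and 10 cm along x of this point; it rises far above the arm's wrist. An arm that starts outside it must draw in close to its base and pass on the robot's side of it.
- gear_mid (a point): Bystander, loose, to be left alone: spur gear, 69 mm across, 22 mm tall; about its middle.
- bush_mid (a point): Bystander, loose, to be left alone: brass-coloured bush, 32 mm across, 34 mm tall; about its middle.
- flange_mid (a point): Bystander, loose, to be left alone: small steel flange, 63 mm across, 18 mm tall; about its middle.
- spanner_mid (a point): Bystander, loose, to be left alone: combination spanner, 181 mm long, 10 mm thick, lying flat; about its middle.

How it is judged:
By the outcome, as a careful person would: the job done as asked, in the order asked, and still so for the second after the job is handed in, with the robot touching nothing.
It also fails if it takes over 58 s, if anything falls off the work surface, if the arm or the gripper's body presses on something with over 40 N, if the wrist force passes 120 N, or if a joint passes its speed limit or range.

### The arm

A 6-joint arm with a two-finger parallel gripper is mounted at the origin on a cart in front of the work surface, level with it; the furniture and walls round the work are solid. World frame = base frame: x ahead of the robot, y to its left, z up, the work surface at z = 0. Lengths are in mm, angles in rad, forces in N, time in s.
With the tool pointing down it reaches from about 350 to 975 mm from the base axis. Payload 7.1 kg.
Tool frame: the origin (TCP) lies at the very end of the fingers, on their centre line; the grasp point (between the pads) lies 19 mm behind it (ctrl.tcp_to_grasp is the distance from the TCP to the grasp point, in mm); z points along the fingers, x is the direction in which the jaws open and shut, and the axes are right-handed (so a half turn about z gives the same grasp; the last joint's range is limited). The gripper opens to 88 mm and grips with 3 to 60 N. Pads are 20 mm wide; open, the fingers measure 115 mm over their backs; the gripper's body (75 mm by 178 mm) begins 61 mm behind the grasp point.
Start: joints at [-1.196, 0.423, 1.63, -0, 1.089, -0.019], TCP at [239.828, -577.137, 222.675] pointing down, gripper open.
Joint ranges: [-3, 3], [-0.9, 2.11], [0.09, 2.58], [-1.31, 4.45], [0.11, 2.69], [-2.54, 2.54]. Speed limits (rad/s): [2.39, 2.39, 3.01, 3.14, 3.14, 3.14].

### API

Orientations are given as a rotation vector (axis times angle).
In Python, from workcell import get_obs, viewer, ctrl, masks_of gives the robot as it stands. The module is installed in compiled form; this text tells all that it offers.
- The arm moves only by the shell command python3 -m inch 'ROWS'. ROWS is JSON, a list of rows, each an object of numbers: "tx", "ty", "tz": the shift along the tool's x, y, z in cm; "ax", "ay", "az": the turn, a rotation vector about the tool's x, y, z in degrees; "jaw": the opening, from 0 (shut) to 1 (fully open). In form: [{"tx": .., "ty": .., "tz": .., "ax": .., "ay": .., "az": .., "jaw": ..}, ...]. A call has 1 to 12 rows; each row shifts and turns the commanded pose from where the row before left it, along the tool's axes as they then stand; what a row does not reach is not made up. A row lasts 1/8 s, in which the tool goes at most 62.5 mm and 10.7 degrees, less where a joint would pass 70% of its speed; a pose out of reach is approached as far as the arm can. A call is refused whole if a number of a shift passes 6.25 or a number of a turn 10.7, either way. A call with a gripper value outside its range is refused whole. The fingers move at their own pace and stop on an object; the grip force is fixed at half the most. Time passes only in rows, so rows that do not move let the fingers close. It gives the time, the measured TCP pose, the force and the opening at its end, in the units of the state.
- get_obs(): the state, without advancing time (a new reading comes with each control period).
- viewer.get_image(name): name is "scene" or "top" or "wrist"; returns (picture, depth): 480x640x3 uint8, red, green, blue; 480x640 float32, mm along the optical axis (not along the pixel's ray), 0 where there is no reading.
- viewer.get_calibration(name): a dict with "fx", "fy", "cx", "cy" (pixels), "rvec" (rotation vector, rad) and "tvec" (3), from world to camera coordinates, as OpenCV has them. Camera axes: x right, y down, z forward; pixel columns grow to the right and rows downward; lengths in mm; the calibration is good to about 2 mm. A picture is of the moment at which its call begins: read the wrist's pose just before it. get_calibration takes no time and is no camera call; for the wrist camera it gives the pose at the moment of the call.
- ctrl.close_job(): hands the job in, once; it reports no verdict.
Trained networks look in the newest picture that a camera, given by its name, has taken for a name from the list of things; names that differ only in an ending like _2 or _b are one class to them, and where a whole thing is asked for, a point or a joint stands for the part that bears it (a point fixed in the world has none). Each returns a list of dicts, best first, with "score" (0 to 1); they miss things now and then, are a little off and sometimes report something else, mostly with a low value. They report only what shows in the picture. A call takes as long as a camera call.
- masks_of(camera, thing): "pixels" (480x640 bool, what is visible of it) and "location" ([column, row] in pixels, amid what is visible of it).
The state is a dict: "t": time; "qpos": joint angles; "qvel": joint speeds; "joint_torque": joint torques, N m; "ee_pos": TCP position; "orientation": TCP orientation; "ft_force": force on the tool from outside, world axes, zero at the start; "moment": the same for the moment, N m; "width": finger opening in mm.
Only numpy, scipy, OpenCV 4.12 (cv2) and the standard library are available. Lean on these libraries where they do the work, as an engineer would, in place of code of your own. Each camera call takes 0.05 s, during which the arm holds its last target. There are 200 camera calls.

## Working session

There is one attempt and no reset: what is moved stays moved. The work goes in short steps, Python scripts to look and compute and a shell command to move; the robot and the scene stay as the last step left them, time stands still between calls to the robot, and variables do not carry over. Pictures are saved under pics/ and viewed, about 8 in all and at most 12, crops included, and the job is handed in when it is done.

```bash
mkdir -p pics
cat > h.py <<'E'
import numpy as np, cv2
from workcell import get_obs, viewer, ctrl, masks_of
def cal(n):
    c=viewer.get_calibration(n); R=cv2.Rodrigues(np.array(c['rvec'],float))[0]; return c,R,np.array(c['tvec'],float).ravel()
def ray(n,u,v,z):
    c,R,t=cal(n); d=R.T@np.array([(u-c['cx'])/c['fx'],(v-c['cy'])/c['fy'],1]); o=-R.T@t
    return o+d*(z-o[2])/d[2]
def pts(n,depth,mask):
    c,R,t=cal(n); v,u=np.nonzero(mask&(depth>0)); z=depth[v,u]
    P=np.stack([(u-c['cx'])/c['fx']*z,(v-c['cy'])/c['fy']*z,z],1); return (P-t)@R
def save(n,f):
    im,d=viewer.get_image(n); cv2.imwrite('pics/'+f,im[:,:,::-1]); return im,d
E
python3 - <<'E'
from h import *
o=get_obs(); print(o['t'],o['ee_pos'],o['orientation'],o['ft_force'],o['width'])
for n in('top','scene'):
    im,d=save(n,n+'1.png'); c,R,t=cal(n); print(n,-R.T@t,R[2])
    for k in('disc_center','disc_notch','bar_back','lock_base','post_foot','gear_mid','bush_mid','flange_mid','spanner_mid'):
        for m in masks_of(n,k)[:1]:
            P=pts(n,d,m['pixels']); print(n,k,round(m['score'],2),m['location'],m['pixels'].sum(),np.median(P,0).round(),P.min(0).round(),P.max(0).round())
E
```

```text
0.0 [ 239.64814914 -576.61430028  221.89732256] [-2.61236965e+00  1.74340491e+00  1.99437299e-03] [ 0.42961298 -0.16094733  0.11416775] 87.48513515022394
top [ 283.50078681 -146.03634365 1485.22130036] [ 0.21542444 -0.00154193 -0.9765193 ]
top disc_center 0.87 [242.2, 265.2] 3631 [538.  90.  44.] [448.  -7.  -3.] [647. 195.  57.]
top disc_notch 0.82 [240.9, 264.0] 3571 [537.  90.  44.] [448.  -7.  -2.] [649. 193.  57.]
top lock_base 0.65 [264.6, 254.0] 6391 [560.  34.  44.] [ 440. -155.   -6.] [681. 189.  66.]Traceback (most recent call last):
  File "<stdin>", line 6, in <module>
ValueError: it knows: bar, bar_back, bar_tip, bush_mid, disc, disc_center, disc_notch, disc_slot, flange_mid, gear_mid, lock_base, spanner_mid
```

View pics/top1.png

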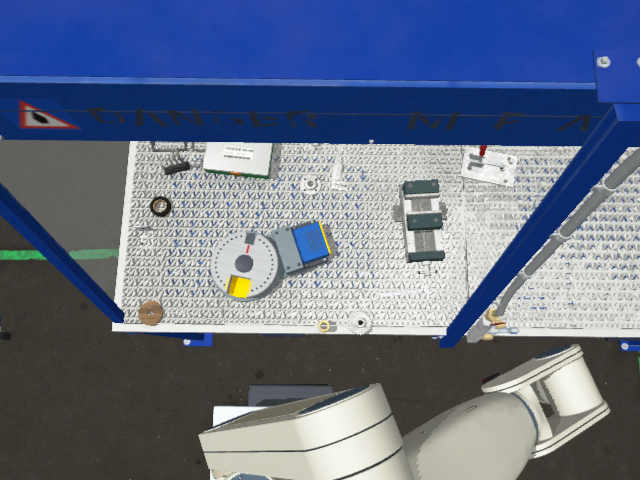

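Run:
```python
from h import *
n='top'
im,d=viewer.get_image(n)
for k in('bar','bush_mid','gear_mid','flange_mid','spanner_mid'):
    for m in masks_of(n,k)[:2]:
        P=pts(n,d,m['pixels']); print(n,k,round(m['score'],2),m['location'],m['pixels'].sum(),np.median(P,0).round(),P.min(0).round(),P.max(0).round())
m=masks_of(n,'disc')[0]; P=pts(n,d,m['pixels']); P=P[abs(P[:,2]-44)<3]; print('disc c',cv2.minEnclosingCircle(P[:,:2].astype(np.float32)),len(P))
hsv=cv2.cvtColor(im,cv2.COLOR_RGB2HSV); H,S,V=cv2.split(hsv)
roi=np.zeros(H.shape,bool); roi[210:305,205:345]=1
yel=roi&(H>20)&(H<35)&(S>150); blu=roi&(H>100)&(H<125)&(S>130); red=roi&((H<8)|(H>172))&(S>120)
for nm,q in(('yel',yel),('blu',blu),('red',red)):
    P=pts(n,d,q)
    if nm=='yel':
        for a in(P[P[:,1]>20],P[P[:,1]<20]): print(nm,len(a),a.mean(0).round(1),a.min(0).round(),a.max(0).round())
    else: print(nm,len(P),P.mean(0).round(1),P.min(0).round(),P.max(0).round())
    if nm=='blu': 
        P=P[abs(P[:,2]-44)<4]; r=cv2.minAreaRect(P[:,:2].astype(np.float32)); print(r,cv2.boxPoints(r).round(1).tolist())
for uv in((450,345),(445,350),(120,322),(460,330)): print(uv,ray(n,*uv,0).round())
c=cv2.resize(im[170:350,110:370],(780,540),interpolation=cv2.INTER_CUBIC); cv2.imwrite('pics/c1.png',c[:,:,::-1])
save('scene','scene1.png')
```

```text
top bar 0.68 [312.4, 242.5] 1079 [ 606. -100.   44.] [ 549. -155.    0.] [668. -46.  54.]
top bar 0.42 [241.1, 263.8] 3572 [538.  89.  44.] [448.  -7.  -3.] [638. 194.  56.]
top bush_mid 0.44 [322.4, 324.4] 86 [ 374. -137.   32.] [ 357. -152.   -6.] [ 389. -123.   40.]
top gear_mid 0.62 [357.9, 323.0] 429 [ 383. -239.   12.] [ 351. -303. -879.] [ 416. -208.   31.]
top flange_mid 0.66 [308.1, 186.0] 322 [788. -93.   9.] [ 757. -123.   -2.] [822. -63.  26.]
top spanner_mid 0.83 [403.2, 291.9] 231 [ 471. -367.    7.] [ 450. -445.   -2.] [ 493. -273.   17.]
disc c ((541.137939453125, 88.88098907470703), 95.73030853271484) 1885
yel 369 [479.3 102.2  21.1] [450.  64.  11.] [510. 137.  49.]
yel 58 [ 618.2 -139.8   39.4] [ 575. -155.    0.] [ 666. -122.   49.]
blu 958 [604.5 -93.5  42.4] [ 491. -179.   -7.] [704. 210.  54.]
((606.6658325195312, -97.22430419921875), (99.8904037475586, 78.55520629882812), 19.359325408935547) [[546.5, -76.69999694824219], [572.5999755859375, -150.8000030517578], [666.7999877929688, -117.69999694824219], [640.7999877929688, -43.599998474121094]]
red 10 [583.7  79.1  44.9] [574.  77.  40.] [595.  82.  50.]
(450, 345) [ 324. -495.    0.]
(445, 350) [ 310. -480.    0.]
(120, 322) [378. 436.   0.]
(460, 330) [ 366. -525.    0.]
```

View pics/c1.png

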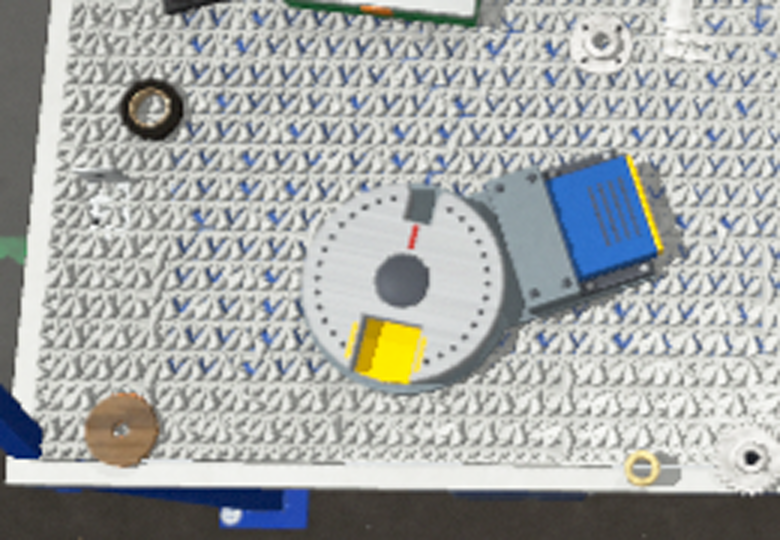

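View pics/scene1.png

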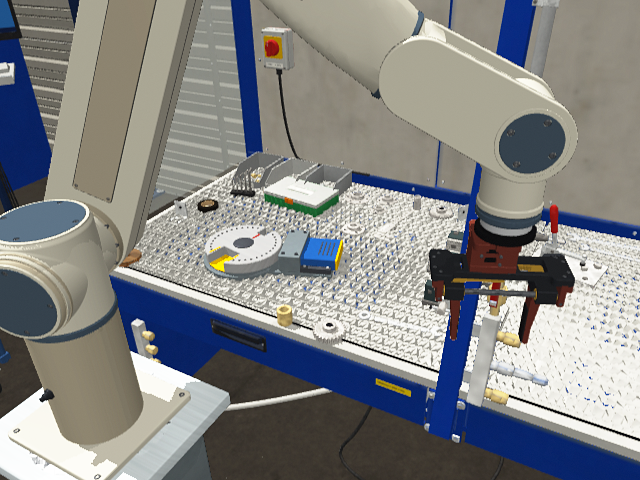

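Run:
```python
from h import *
for n in('top','scene'):
    im,d=viewer.get_image(n)
    P=pts(n,d,d>0); C=im[d>0].astype(int)
    b=(C[:,2]>C[:,0]+50)&(P[:,0]>150)&(P[:,0]<480)&(P[:,1]<-380)&(P[:,1]>-620)
    for lo,hi in((-200,0),(0,150),(150,300),(300,450),(450,700),(700,1000)):
        q=P[b&(P[:,2]>lo)&(P[:,2]<hi)]
        if len(q)>5: print(n,lo,len(q),np.percentile(q,2,axis=0).round(),np.percentile(q,98,axis=0).round())
    if n=='top':
        q=(P[:,2]>60)&(P[:,0]>300)&(P[:,0]<700)&(P[:,1]<-180)&(P[:,1]>-420); print('obst',P[q].min(0).round(),P[q].max(0).round()) if q.any() else 0
```

```text
top -200 186 [ 321. -523. -102.] [ 353. -472.   -1.]
top 0 352 [ 346. -523.    6.] [ 391. -483.  146.]
top 150 493 [ 380. -523.  154.] [ 428. -483.  298.]
top 300 692 [ 415. -523.  304.] [ 463. -483.  448.]
top 450 780 [ 450. -523.  453.] [ 480. -483.  580.]
obst [ 556. -420.   60.] [ 700. -180.  915.]
scene -200 4672 [ 316. -616. -130.] [ 355. -386.   -8.]
scene 0 1671 [ 338. -525.    3.] [ 379. -486.  146.]
scene 150 546 [ 372. -525.  152.] [ 407. -485.  295.]
scene 300 406 [ 199. -552.  305.] [ 432. -485.  395.]
scene 450 1083 [ 467. -524.  548.] [ 480. -486.  607.]
```

```bash
python3 -m inch '[{"tx":-4,"jaw":0},{"tx":-4,"jaw":0},{"tx":-4,"jaw":0},{"tx":-4,"jaw":0},{"tx":-4,"jaw":0},{"jaw":0}]'
```

```text
$[0]: bad value
```

```bash
python3 -m inch '[{"tx":-4,"ty":0,"tz":0,"ax":0,"ay":0,"az":0,"jaw":0},{"tx":-4,"ty":0,"tz":0,"ax":0,"ay":0,"az":0,"jaw":0},{"tx":-4,"ty":0,"tz":0,"ax":0,"ay":0,"az":0,"jaw":0},{"tx":-4,"ty":0,"tz":0,"ax":0,"ay":0,"az":0,"jaw":0},{"tx":-4,"ty":0,"tz":0,"ax":0,"ay":0,"az":0,"jaw":0},{"tx":0,"ty":0,"tz":0,"ax":0,"ay":0,"az":0,"jaw":0}]'
```

```text
t: 1.5
ee_pos: [162.2, -390.2, 222.6]
orientation: [-2.613, 1.744, 0.002]
ft_force: [-0.6, -0.1, 0.2]
width: 31.3
```

```bash
R='{}'; python3 -m inch '[{"tx":-0.4,"ty":-5.85,"tz":0,"ax":0,"ay":0,"az":-8,"jaw":0},{"tx":-0.4,"ty":-5.85,"tz":0,"ax":0,"ay":0,"az":-8,"jaw":0},{"tx":-0.4,"ty":-5.85,"tz":0,"ax":0,"ay":0,"az":-8,"jaw":0},{"tx":-0.4,"ty":-5.85,"tz":0,"ax":0,"ay":0,"az":-8,"jaw":0},{"tx":-0.4,"ty":-5.85,"tz":0,"ax":0,"ay":0,"az":-8,"jaw":0},{"tx":-0.4,"ty":-5.85,"tz":0,"ax":0,"ay":0,"az":-8,"jaw":0},{"tx":-0.4,"ty":-5.85,"tz":0,"ax":0,"ay":0,"az":-8,"jaw":0},{"tx":-0.4,"ty":-5.85,"tz":0,"ax":0,"ay":0,"az":-8,"jaw":0},{"tx":-0.4,"ty":-5.85,"tz":0,"ax":0,"ay":0,"az":-8,"jaw":0},{"tx":0,"ty":0,"tz":0,"ax":0,"ay":0,"az":0,"jaw":0}]'
```

```text
t: 2.75
ee_pos: [422.6, 32.1, 223.0]
orientation: [-3.138, -0.137, -0.002]
ft_force: [0.4, -0.1, 0.1]
width: 0.9
```

```bash
cat > toolmove.py <<'E'
import sys
from h import *
# target x y z yaw(tool x, deg) -> remaining shift in tool axes (cm) and az (deg)
from scipy.spatial.transform import Rotation as Ro
def plan(x,y,z,yaw):
    o=get_obs(); M=Ro.from_rotvec(o['orientation']).as_matrix()
    cur=np.degrees(np.arctan2(M[1,0],M[0,0])); s=M.T@(np.array([x,y,z])-o['ee_pos'])/10
    az=-((yaw-cur+180)%360-180)
    print('t',round(o['t'],2),'pos',np.round(o['ee_pos'],1),'yaw',cur.round(1),'tilt',M[:,2].round(3),'F',np.round(o['ft_force'],1),'w',round(o['width'],1),'| shift now-axes cm',s.round(2),'az',round(az,1),'q',np.round(o['qpos'],2))
if __name__=='__main__': plan(*map(float,sys.argv[1:5]))
E
python3 - <<'E'
from h import *
im,d=save('wrist','w1.png'); c,R,t=cal('wrist'); print(-R.T@t,R[2],c['fx'])
im2,d2=save('top','t2.png')
E
python3 toolmove.py 471 104 60 -12
```

```text
[415.98522314 101.40128305 384.43001674] [ 0.02150513 -0.25416375 -0.96692208] 336.746695723397
t 2.85 pos [422.4  29.1 222.8] yaw 4.6 tilt [ 0.001 -0.    -1.   ] F [ 0.9 -0.4 -0.5] w 0.4 | shift now-axes cm [ 5.44 -7.07 16.29] az 16.6 q [ 0.04  0.12  2.05 -0.    0.97 -0.04]
```

View pics/w1.png

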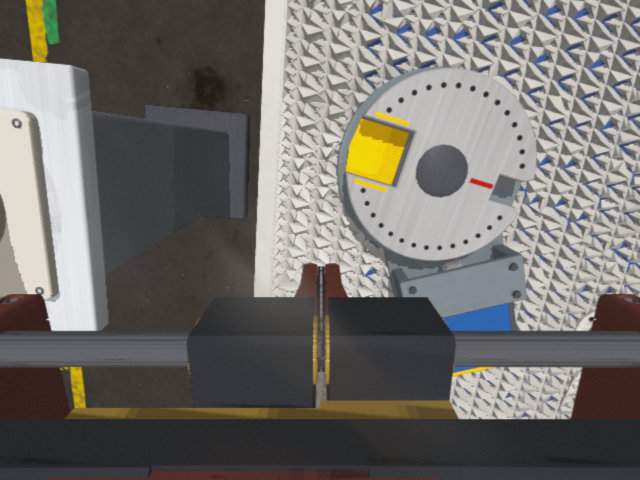

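```bash
cat > meas.py <<'E'
from h import *
import sys
def meas(n,f,D=None):
    im,d=save(n,f); hsv=cv2.cvtColor(im,cv2.COLOR_RGB2HSV); H,S,V=cv2.split(hsv)
    P=pts(n,d,d>0); h=hsv[d>0].astype(int)
    near=np.hypot(P[:,0]-540,P[:,1]-89)<120
    top=P[near&(abs(P[:,2]-44)<2.5)&(h[:,1]<60)]
    if D is None:
        q=top[np.hypot(top[:,0]-540,top[:,1]-89)<102][:,:2].astype(np.float32)
        hull=cv2.convexHull(q)[:,0]
        D,_=cv2.minEnclosingCircle(q); print(n,'disc circle',D,_, 'topz',np.median(top[:,2]),len(q))
    D=np.array(D)
    red=P[near&((h[:,0]<6)|(h[:,0]>174))&(h[:,1]>150)&(abs(P[:,2]-44)<6)&(np.hypot(P[:,0]-D[0],P[:,1]-D[1])<90)][:,:2]
    r=red.mean(0)-D if len(red)else [0,0]; a=np.degrees(np.arctan2(r[1],r[0]))
    print(n,'red n',len(red),'r',np.hypot(*r).round(1),'slot ang',a.round(2))
    y=P[near&(h[:,0]>20)&(h[:,0]<35)&(h[:,1]>150)&(abs(P[:,2]-44)<3)][:,:2]
    if len(y): m=y.mean(0)-D; print('yellow edges n',len(y),'ang',np.degrees(np.arctan2(m[1],m[0])).round(2),np.hypot(*m).round(1))
    g=P[(h[:,0]>20)&(h[:,0]<35)&(h[:,1]>120)&(P[:,0]>540)&(P[:,1]<-70)&(P[:,2]>10)&(P[:,2]<50)]
    if len(g): print('bar yellow',len(g),g.mean(0).round(1))
if __name__=='__main__': meas(sys.argv[1],sys.argv[2],[float(v) for v in sys.argv[3:5]] or None)
E
python3 meas.py wrist w2.png; python3 meas.py top t3.png
```

```text
wrist disc circle (537.4685668945312, 87.73641967773438) 94.94508361816406 topz 43.297629198975415 22255
wrist red n 92 r 43.1 slot ang -11.61
yellow edges n 267 ang 166.41 63.7
bar yellow 73 [ 604.9 -141.7   42. ]
top disc circle (542.2305297851562, 87.94779968261719) 95.00051879882812 topz 44.201740033568434 694
top red n 6 r 43.3 slot ang -12.54
bar yellow 55 [ 619.6 -138.9   41.3]
```

```bash
python3 -m inch '[{"tx":2.7,"ty":-3.6,"tz":2,"ax":0,"ay":0,"az":0,"jaw":0},{"tx":2.7,"ty":-3.6,"tz":4,"ax":0,"ay":0,"az":0,"jaw":0},{"tx":0,"ty":0,"tz":4,"ax":0,"ay":0,"az":8,"jaw":0},{"tx":0,"ty":0,"tz":4,"ax":0,"ay":0,"az":8,"jaw":0},{"tx":0,"ty":0,"tz":1.5,"ax":0,"ay":0,"az":0,"jaw":0},{"tx":0,"ty":0,"tz":0,"ax":0,"ay":0,"az":0,"jaw":0},{"tx":0,"ty":0,"tz":0,"ax":0,"ay":0,"az":0,"jaw":0}]'; python3 toolmove.py 470 102 28 -11.6; python3 meas.py wrist w3.png
```

```text
t: 3.82
ee_pos: [470.7, 104.4, 68.9]
orientation: [-3.125, 0.312, -0.003]
ft_force: [-0.5, 0.4, -0.0]
width: 0.5
t 3.83 pos [470.7 104.4  68.9] yaw -11.4 tilt [ 0.002  0.    -1.   ] F [-0.5  0.4 -0. ] w 0.5 | shift now-axes cm [-0.03  0.26  4.09] az 0.2 q [0.19 0.47 2.03 0.   0.64 0.39]
wrist disc circle (538.100341796875, 88.94039154052734) 95.03514862060547 topz 43.570148349944326 43591
wrist red n 290 r 43.1 slot ang -11.48
yellow edges n 415 ang 141.66 71.9
```

View pics/w3.png

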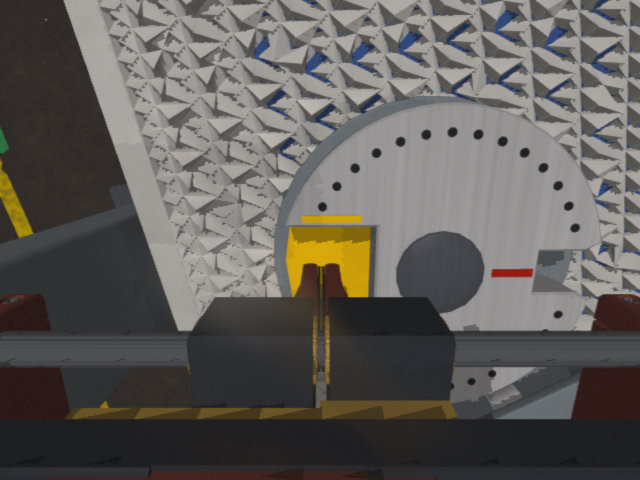

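```bash
python3 -m inch '[{"tx":0,"ty":0,"tz":2,"ax":0,"ay":0,"az":0,"jaw":0},{"tx":0,"ty":0,"tz":1.9,"ax":0,"ay":0,"az":0,"jaw":0},{"tx":0,"ty":0,"tz":0,"ax":0,"ay":0,"az":0,"jaw":0},{"tx":0,"ty":-0.8,"tz":0,"ax":0,"ay":0,"az":0,"jaw":0},{"tx":0,"ty":-0.6,"tz":0,"ax":0,"ay":0,"az":0,"jaw":0},{"tx":0,"ty":0,"tz":0,"ax":0,"ay":0,"az":0,"jaw":0}]'; python3 -m inch '[{"tx":0.14,"ty":-0.48,"tz":0,"ax":0,"ay":0,"az":4,"jaw":0},{"tx":0.14,"ty":-0.48,"tz":0,"ax":0,"ay":0,"az":4,"jaw":0},{"tx":0.14,"ty":-0.48,"tz":0,"ax":0,"ay":0,"az":4,"jaw":0},{"tx":0.14,"ty":-0.48,"tz":0,"ax":0,"ay":0,"az":4,"jaw":0},{"tx":0,"ty":0,"tz":0,"ax":0,"ay":0,"az":0,"jaw":0}]'; python3 meas.py wrist w4.png 538.1 88.7;python3 meas.py top t4.png 541.5 88.5; python3 toolmove.py 470 102 28 -11.6
```

```text
t: 4.62
ee_pos: [473.3, 119.2, 29.5]
orientation: [-3.125, 0.312, -0.003]
ft_force: [1.7, 0.4, 0.1]
width: 0.3
t: 5.25
ee_pos: [483.3, 135.3, 29.0]
orientation: [3.052, -0.744, -0.0]
ft_force: [-1.0, -1.2, 1.2]
width: 0.3
wrist red n 208 r 42.2 slot ang -26.36
yellow edges n 692 ang 130.18 70.3
top red n 7 r 45.6 slot ang -28.44
yellow edges n 13 ang 178.86 70.5
bar yellow 56 [ 620.4 -138.6   41.6]
t 5.35 pos [483.3 135.3  28.9] yaw -27.3 tilt [ 0.  0. -1.] F [0.3 0.4 0.8] w 0.3 | shift now-axes cm [0.35 3.57 0.09] az -15.7 q [0.25 0.57 2.   0.   0.58 0.73]
```

```bash
python3 -m inch '[{"tx":0.14,"ty":-0.48,"tz":0,"ax":0,"ay":0,"az":4,"jaw":0},{"tx":0.14,"ty":-0.48,"tz":0,"ax":0,"ay":0,"az":4,"jaw":0},{"tx":0.14,"ty":-0.48,"tz":0,"ax":0,"ay":0,"az":4,"jaw":0},{"tx":0.14,"ty":-0.48,"tz":0,"ax":0,"ay":0,"az":4,"jaw":0},{"tx":0.14,"ty":-0.48,"tz":0,"ax":0,"ay":0,"az":4,"jaw":0},{"tx":0.14,"ty":-0.48,"tz":0,"ax":0,"ay":0,"az":4,"jaw":0},{"tx":0.14,"ty":-0.48,"tz":0,"ax":0,"ay":0,"az":4,"jaw":0},{"tx":0.14,"ty":-0.48,"tz":0,"ax":0,"ay":0,"az":4,"jaw":0},{"tx":0.14,"ty":-0.48,"tz":0,"ax":0,"ay":0,"az":4,"jaw":0},{"tx":0,"ty":0,"tz":0,"ax":0,"ay":0,"az":0,"jaw":0}]'; python3 meas.py wrist w5.png 538.1 88.7; python3 meas.py top t5.png 541.5 88.5;python3 toolmove.py 470 102 28 -70.7
```

```text
t: 6.6
ee_pos: [521.0, 157.5, 28.4]
orientation: [2.673, -1.649, -0.001]
ft_force: [-2.5, 0.1, -1.0]
width: 0.4
wrist red n 413 r 43.3 slot ang -62.45
yellow edges n 688 ang 95.49 69.7
top red n 6 r 45.6 slot ang -62.86
yellow edges n 11 ang 143.69 72.0
bar yellow 56 [ 619.4 -138.8   42.7]
t 6.7 pos [521.1 157.4  28.5] yaw -63.3 tilt [-0.001 -0.    -1.   ] F [-1.4  0.5 -1.4] w 0.6 | shift now-axes cm [2.65 7.05 0.05] az 7.4 q [0.27 0.61 1.9  0.   0.63 1.38]
```

View pics/w5.png

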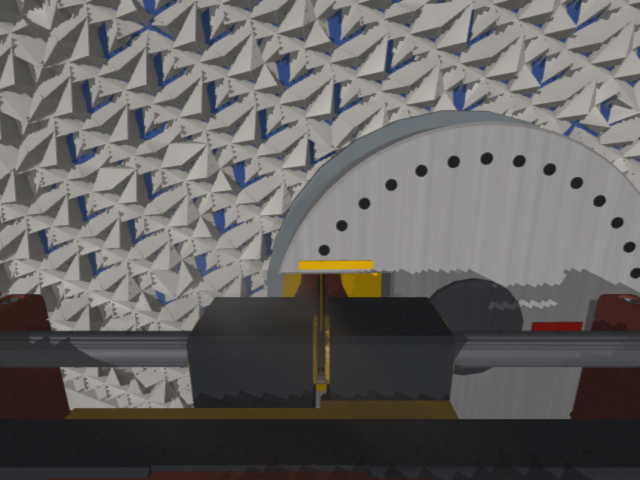

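```bash
python3 -m inch '[{"tx":0.14,"ty":-0.48,"tz":0,"ax":0,"ay":0,"az":4,"jaw":0},{"tx":0.14,"ty":-0.48,"tz":0,"ax":0,"ay":0,"az":4,"jaw":0},{"tx":0,"ty":0,"tz":0,"ax":0,"ay":0,"az":0,"jaw":0},{"tx":0,"ty":0.5,"tz":0,"ax":0,"ay":0,"az":0,"jaw":0},{"tx":0,"ty":0,"tz":-4,"ax":0,"ay":0,"az":0,"jaw":0},{"tx":0,"ty":0,"tz":-6,"ax":0,"ay":0,"az":0,"jaw":0},{"tx":-3,"ty":5,"tz":-6,"ax":0,"ay":0,"az":-8,"jaw":0},{"tx":-3,"ty":5,"tz":-2,"ax":0,"ay":0,"az":-10,"jaw":0},{"tx":-3,"ty":3,"tz":0,"ax":0,"ay":0,"az":-10,"jaw":0},{"tx":0,"ty":0,"tz":0,"ax":0,"ay":0,"az":-10,"jaw":0},{"tx":0,"ty":0,"tz":0,"ax":0,"ay":0,"az":0,"jaw":0}]'; python3 meas.py wrist w6.png; python3 meas.py top t6.png 541.5 88.5;python3 toolmove.py 470 102 28 -70.7
```

```text
t: 8.07
ee_pos: [384.2, 177.5, 194.1]
orientation: [-3.008, 0.903, -0.003]
ft_force: [0.5, 0.1, -0.4]
width: 0.3
wrist disc circle (537.443359375, 88.70716094970703) 95.14582061767578 topz 43.04283131406984 23739
wrist red n 99 r 43.4 slot ang -70.9
yellow edges n 306 ang 106.11 63.7
top red n 4 r 43.3 slot ang -70.24
yellow edges n 15 ang 110.44 61.8
bar yellow 55 [ 618.1 -139.3   42.2]
t 8.18 pos [384.6 177.4 193.8] yaw -33.6 tilt [ 0.001  0.    -1.   ] F [-0.6 -0.8  0.2] w 0.5 | shift now-axes cm [11.27  1.57 16.58] az 37.1 q [ 0.4   0.17  2.08 -0.    0.89  0.99]
```

View pics/w6.png

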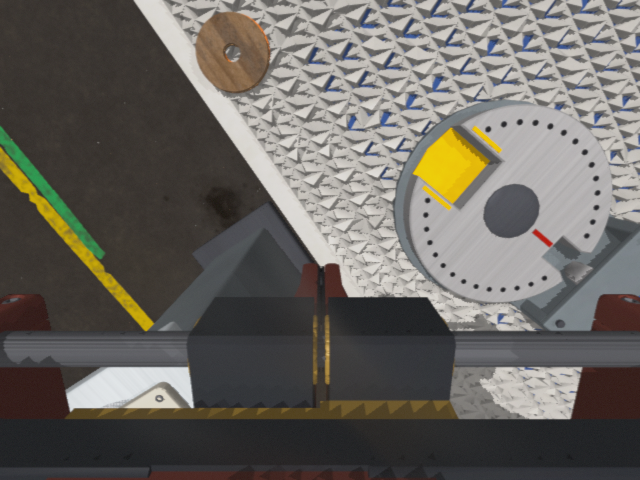

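```bash
python3 -m inch '[{"tx":0,"ty":0,"tz":0,"ax":0,"ay":0,"az":-10.6,"jaw":0},{"tx":0,"ty":0,"tz":0,"ax":0,"ay":0,"az":-10.6,"jaw":0},{"tx":0,"ty":0,"tz":0,"ax":0,"ay":0,"az":-10.6,"jaw":0},{"tx":0,"ty":0,"tz":0,"ax":0,"ay":0,"az":-10.6,"jaw":0},{"tx":0,"ty":0,"tz":0,"ax":0,"ay":0,"az":-10.6,"jaw":0},{"tx":0,"ty":0,"tz":0,"ax":0,"ay":0,"az":0,"jaw":0}]'; python3 -m inch '[{"tx":1.46,"ty":5.2,"tz":0,"ax":0,"ay":0,"az":0,"jaw":0},{"tx":1.46,"ty":5.2,"tz":0,"ax":0,"ay":0,"az":0,"jaw":0},{"tx":1.46,"ty":5.2,"tz":0,"ax":0,"ay":0,"az":0,"jaw":0},{"tx":1.46,"ty":5.2,"tz":0,"ax":0,"ay":0,"az":0,"jaw":0},{"tx":1.46,"ty":5.2,"tz":0,"ax":0,"ay":0,"az":0,"jaw":0},{"tx":1.46,"ty":5.2,"tz":0,"ax":0,"ay":0,"az":0,"jaw":0},{"tx":1.46,"ty":5.2,"tz":0,"ax":0,"ay":0,"az":0,"jaw":0},{"tx":1.46,"ty":5.2,"tz":0,"ax":0,"ay":0,"az":0,"jaw":0},{"tx":0,"ty":0,"tz":0,"ax":0,"ay":0,"az":0,"jaw":0},{"tx":0,"ty":0,"tz":0,"ax":0,"ay":0,"az":0,"jaw":0}]'; python3 meas.py wrist w7.png 537.5 88.7; python3 toolmove.py 633 -177 28 19.3
python3 - <<'E'
from h import *
im,d=viewer.get_image('wrist'); n='wrist'
H,S,V=cv2.split(cv2.cvtColor(im,cv2.COLOR_RGB2HSV)); b=(H>100)&(H<125)&(S>130)
P=pts(n,d,b); P=P[(abs(P[:,2]-44)<4)&(abs(P[:,0]-606)<75)&(abs(P[:,1]+97)<75)]
r=cv2.minAreaRect(P[:,:2].astype(np.float32)); print(r,cv2.boxPoints(r).round(1).tolist())
E
```

```text
t: 8.93
ee_pos: [384.6, 177.2, 193.3]
orientation: [3.097, 0.527, -0.0]
ft_force: [-0.2, -0.2, 0.4]
width: 0.7
t: 10.18
ee_pos: [632.7, -175.3, 192.7]
orientation: [-3.096, -0.528, 0.002]
ft_force: [-0.1, -0.4, -0.7]
width: 0.5
wrist red n 0 r 0.0 slot ang 0.0
bar yellow 629 [ 616.5 -136.2   42.4]
t 10.22 pos [ 632.5 -174.7  192.9] yaw 19.4 tilt [-0.002  0.001 -1.   ] F [-0.9  0.3  0.2] w 0.7 | shift now-axes cm [-1.000e-02  2.500e-01  1.649e+01] az 0.1 q [-0.29  0.5   1.58  0.    1.06 -0.63]
((602.1746826171875, -94.71488952636719), (99.88037109375, 81.29502868652344), 19.44667625427246) [[541.5999755859375, -73.0], [568.5999755859375, -149.6999969482422], [662.7999877929688, -116.4000015258789], [635.7000122070312, -39.79999923706055]]
```

View pics/w7.png

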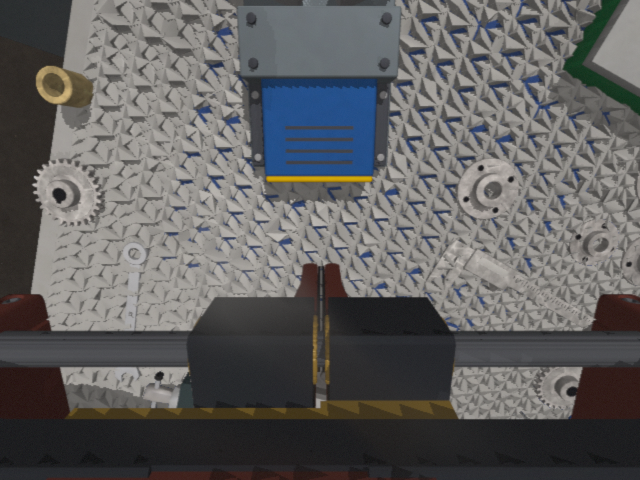

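```bash
python3 -m inch '[{"tx":-0.25,"ty":0,"tz":4,"ax":0,"ay":0,"az":0,"jaw":0},{"tx":0,"ty":0,"tz":5,"ax":0,"ay":0,"az":0,"jaw":0},{"tx":0,"ty":0,"tz":5,"ax":0,"ay":0,"az":0,"jaw":0},{"tx":0,"ty":0,"tz":2.6,"ax":0,"ay":0,"az":0,"jaw":0},{"tx":0,"ty":0,"tz":0,"ax":0,"ay":0,"az":0,"jaw":0},{"tx":0,"ty":-1.2,"tz":0,"ax":0,"ay":0,"az":0,"jaw":0},{"tx":0,"ty":-1.2,"tz":0,"ax":0,"ay":0,"az":0,"jaw":0},{"tx":0,"ty":0,"tz":0,"ax":0,"ay":0,"az":0,"jaw":0}]'; python3 -m inch '[{"tx":0,"ty":-0.5,"tz":0,"ax":0,"ay":0,"az":0,"jaw":0},{"tx":0,"ty":-0.5,"tz":0,"ax":0,"ay":0,"az":0,"jaw":0},{"tx":0,"ty":-0.5,"tz":0,"ax":0,"ay":0,"az":0,"jaw":0},{"tx":0,"ty":-0.3,"tz":0,"ax":0,"ay":0,"az":0,"jaw":0}]'; python3 toolmove.py 633 -177 28 19.3
```

```text
t: 11.28
ee_pos: [623.3, -152.6, 28.9]
orientation: [3.095, 0.536, 0.002]
ft_force: [0.4, 0.5, 0.2]
width: -0.0
t: 11.78
ee_pos: [617.6, -136.8, 27.8]
orientation: [3.095, 0.533, 0.002]
ft_force: [2.9, -3.0, 3.7]
width: 0.2
t 11.78 pos [ 617.6 -136.8   27.8] yaw 19.6 tilt [ 0.001 -0.    -1.   ] F [ 2.9 -3.   3.7] w 0.2 | shift now-axes cm [ 0.1   4.31 -0.01] az 0.3 q [-0.24  0.69  1.7   0.    0.75 -0.58]
```

```bash
python3 -m inch '[{"tx":0,"ty":-0.4,"tz":0,"ax":0,"ay":0,"az":0,"jaw":0},{"tx":0,"ty":-0.4,"tz":0,"ax":0,"ay":0,"az":0,"jaw":0},{"tx":0,"ty":-0.4,"tz":0,"ax":0,"ay":0,"az":0,"jaw":0},{"tx":0,"ty":-0.4,"tz":0,"ax":0,"ay":0,"az":0,"jaw":0},{"tx":0,"ty":-0.4,"tz":0,"ax":0,"ay":0,"az":0,"jaw":0}]';python3 toolmove.py 633 -177 28 19.3; python3 meas.py top t8.png 541.5 88.5; python3 -m inch '[{"tx":0,"ty":-0.2,"tz":0,"ax":0,"ay":0,"az":0,"jaw":0},{"tx":0,"ty":-0.2,"tz":0,"ax":0,"ay":0,"az":0,"jaw":0}]'; python3 toolmove.py 633 -177 28 19.3
```

```text
t: 12.4
ee_pos: [610.6, -117.7, 27.5]
orientation: [3.096, 0.534, 0.001]
ft_force: [4.4, -2.8, 2.7]
width: 0.3
t 12.4 pos [ 610.6 -117.7   27.5] yaw 19.6 tilt [ 0.001 -0.    -1.   ] F [ 4.4 -2.8  2.7] w 0.3 | shift now-axes cm [ 0.12  6.34 -0.05] az 0.3 q [-0.21  0.68  1.73  0.    0.73 -0.55]
top red n 0 r 0.0 slot ang 0.0
t: 12.7
ee_pos: [609.9, -116.1, 27.5]
orientation: [3.092, 0.535, 0.003]
ft_force: [5.7, -19.4, -2.8]
width: 0.5
t 12.7 pos [ 609.9 -116.1   27.5] yaw 19.6 tilt [ 0.002 -0.003 -1.   ] F [  5.7 -19.4  -2.8] w 0.5 | shift now-axes cm [ 0.13  6.51 -0.03] az 0.3 q [-0.21  0.68  1.73 -0.    0.73 -0.55]
```

```bash
python3 -m inch '[{"tx":0,"ty":-0.1,"tz":0,"ax":0,"ay":0,"az":0,"jaw":0},{"tx":0,"ty":-0.1,"tz":0,"ax":0,"ay":0,"az":0,"jaw":0},{"tx":0,"ty":0,"tz":0,"ax":0,"ay":0,"az":0,"jaw":0}]'; python3 toolmove.py 633 -177 28 19.3
```

```text
t: 13.08
ee_pos: [609.9, -116.1, 27.5]
orientation: [3.09, 0.534, 0.004]
ft_force: [6.0, -22.5, -4.3]
width: 0.2
t 13.07 pos [ 609.9 -116.1   27.5] yaw 19.6 tilt [ 0.004 -0.005 -1.   ] F [  6.  -22.5  -4.3] w 0.2 | shift now-axes cm [ 0.13  6.51 -0.01] az 0.3 q [-0.21  0.68  1.73 -0.01  0.72 -0.54]
```

```bash
python3 -m inch '[{"tx":0,"ty":1,"tz":0,"ax":0,"ay":0,"az":0,"jaw":0},{"tx":0,"ty":2,"tz":0,"ax":0,"ay":0,"az":0,"jaw":0},{"tx":0,"ty":0,"tz":-5,"ax":0,"ay":0,"az":0,"jaw":0},{"tx":0,"ty":0,"tz":-6,"ax":0,"ay":0,"az":0,"jaw":0},{"tx":0,"ty":0,"tz":-5.5,"ax":0,"ay":0,"az":0,"jaw":0},{"tx":0,"ty":0,"tz":0,"ax":0,"ay":0,"az":0,"jaw":0},{"tx":0,"ty":0,"tz":0,"ax":0,"ay":0,"az":0,"jaw":0}]'; python3 toolmove.py 632.5 -174.7 192.9 19.4; python3 meas.py top t9.png 541.5 88.5; python3 meas.py wrist w9.png 537.5 88.7
python3 - <<'E'
from h import *
im,d=viewer.get_image('wrist'); n='wrist'
H,S,V=cv2.split(cv2.cvtColor(im,cv2.COLOR_RGB2HSV)); b=(H>100)&(H<125)&(S>130)
P=pts(n,d,b); P=P[(abs(P[:,2]-44)<4)&(abs(P[:,0]-595)<75)&(abs(P[:,1]+80)<75)]
r=cv2.minAreaRect(P[:,:2].astype(np.float32)); print(r,cv2.boxPoints(r).round(1).tolist())
E
```

```text
t: 13.95
ee_pos: [617.5, -140.5, 191.6]
orientation: [-3.095, -0.534, 0.003]
ft_force: [-0.3, -0.5, -0.1]
width: 0.5
t 13.95 pos [ 617.5 -140.5  191.6] yaw 19.6 tilt [-0.002  0.001 -1.   ] F [-0.3 -0.5 -0.1] w 0.5 | shift now-axes cm [ 0.27  3.72 -0.13] az 0.2 q [-0.24  0.47  1.63  0.    1.04 -0.58]
top red n 0 r 0.0 slot ang 0.0
yellow edges n 18 ang 111.42 64.6
wrist red n 0 r 0.0 slot ang 0.0
bar yellow 667 [ 603.  -101.6   40.8]
((596.0267333984375, -77.40408325195312), (99.66801452636719, 42.61262512207031), 19.477825164794922) [[541.9000244140625, -73.9000015258789], [556.0999755859375, -114.0999984741211], [650.0999755859375, -80.9000015258789], [635.9000244140625, -40.70000076293945]]
```

View pics/w9.png

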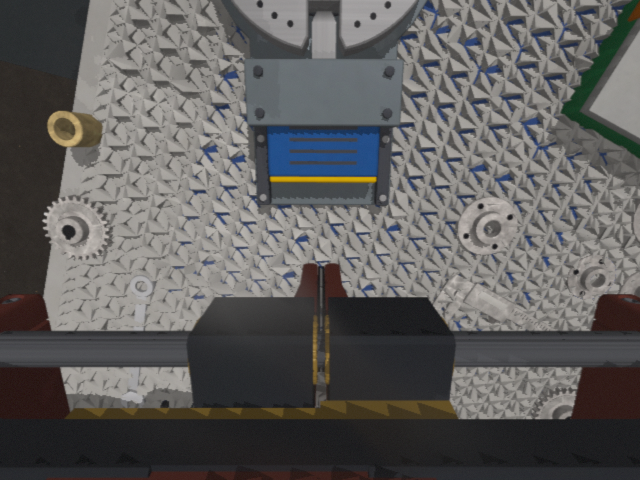

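```bash
python3 -c "
from workcell import ctrl; print(ctrl.close_job())"
```

```text
the job is handed in; nothing more can be done
None
```

The dividing table is locked, and I handed the job in at about 14 s of the 58 s allowed. With the fingers shut, I drew the arm in past the post and turned the disc about 59° clockwise by its finger notch. I then pushed the blue bar from its yellow back face until it stopped.

**Disc alignment:** the slot measured -70.9° in the wrist camera and -70.2° in the top camera. The bar's axis called for -70.55°. That is within 0.4° of line, against the 2.3° allowed.

**Bar travel:**
- The bar came up against a solid stop at about 23 N.
- After backing off, the wrist camera put its travel at 38.7 mm from the blue area and 37 mm from the yellow edge, for a nominal 38 mm.
- An estimate from the fingertip position gave only about 35 mm. I put that down to calibration error, since the other signs agree it is fully home.
- The last picture shows the tongue inside the slot.

**At the end:** the gripper was clear of everything. In that picture the gear, bush, flange and spanner look undisturbed, judged by eye only.

The red line was out of view or hidden after the bar went in, so I could not repeat the disc angle from it. The yellow notch edges gave a rough 111° against 109.5°.

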